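# Close a split gearbox over its output shaft and hold it shut

### The arm

A 7-joint arm with a two-finger parallel gripper is mounted at the origin on the work surface. World frame = base frame: x ahead of the robot, y to its left, z up, the work surface at z = 0. Lengths are in m, angles in rad, forces in N, time in s.
With the tool pointing down it reaches from about 0.425 to 0.875 m from the base axis. Payload 9.9 kg.
Tool frame: the origin (TCP) lies midway between the tips of the shut fingers; the grasp point (between the pads) lies arm.grip_depth behind it (arm.grip_depth is the distance from the TCP to the grasp point, in m); z points along the fingers, y is the direction in which the jaws open and shut (so a half turn about z gives the same grasp; the last joint's range is limited). The gripper opens to 85 mm and grips with 20 to 120 N. Pads are 22 mm wide; open, the fingers measure 114 mm over their backs; the gripper's body (76 mm by 85 mm) begins 54 mm behind the grasp point. The pads swing forward as they close: fully open they stand 13 mm farther back than shut.
Start: joints at [-1.341, 0.576, 0.025, 1.437, -0.015, 1.129, -0.057], TCP at [0.208, 0.642, 0.231] pointing down, gripper open.
Joint ranges: [-2.76, 2.76], [-0.34, 2.15], [-1.52, 1.57], [0.19, 2.46], [-1.09, 4.23], [0.17, 1.99], [-2.82, 2.82]. Speed limits (rad/s): [2.22, 2.22, 3.01, 3.01, 3.14, 3.14, 3.14].

### API

Orientations are given as a 3x3 rotation matrix whose columns are the frame's x, y, z axes.
In Python, from station import arm gives the robot as it stands.
- The arm moves only by the shell command python3 -m jog 'ROWS' [FORCE]. ROWS is JSON, a list of rows, each an object with "xyz": the shift along the tool's x, y, z in m, a list of three; "twist": the turn, a rotation vector about the tool's x, y, z in degrees, a list of three; "jaw": the closure, from 0 (fully open) to 1 (shut). In form: [{"xyz": [tx, ty, tz], "twist": [ax, ay, az], "jaw": jaw}, ...]. A call has 1 to 20 rows; each row shifts and turns the pose as measured when the row begins, along the tool's axes as they then stand; what a row does not reach is not made up. A row lasts 1/10 s, in which the tool goes at most 50 mm and 8.59 degrees, less where a joint would pass 70% of its speed; a pose out of reach is approached as far as the arm can. A call with a gripper value outside its range is refused whole. The fingers move at their own pace and stop on an object; FORCE is the grip in N (left out, the last holds). Time passes only in rows, so rows that do not move let the fingers close. It gives the time, the measured TCP pose, the force and the opening at its end, in the units of the state.
- arm.state(): the state, without advancing time (a new reading comes with each control period).
- arm.snapshot(name): name is "scene" or "side" or "wrist"; returns a dict with "img" (480x640x3 uint8, red, green, blue), "K" (3x3 intrinsics, pixels), "rvec" (rotation vector, rad) and "tvec" (3), from world to camera coordinates, as OpenCV has them; the wrist camera has in their place "mount" (4x4, takes a point from camera to tool coordinates, whose origin is the TCP and whose axes are the flange's). Camera axes: x right, y down, z forward; pixel columns grow to the right and rows downward; lengths in m; the calibration is good to about 2 mm. A picture is of the moment at which its call begins: read the wrist's pose just before it. There is no depth.
- arm.finish_job(): hands the job in, once; it reports no verdict.
Trained networks look in a picture, given as the dict that the camera call returned (one of the last four; its "shot" number tells which), for a name from the list of things; names that differ only in an ending like _2 or _b are one class to them, and where a whole thing is asked for, a point or a joint stands for the part that bears it (a point fixed in the world has none). Each returns a list of dicts, best first, with "confidence" (0 to 1); they miss things now and then, are a little off and sometimes report something else, mostly with a low value. They report only what shows in the picture. A call takes as long as a camera call. They do not tell look-alikes from the thing itself.
- arm.search_frame(picture, query): "box" ([left, top, width, height] in pixels, round what is visible of it).
The state is a dict: "time_s": time; "q": joint angles; "dq": joint speeds; "effort": joint torques, N m; "position": TCP position; "ee_rot": TCP orientation; "ft_force": force on the tool from outside, world axes, zero at the start; "torque": the same for the moment, N m; "opening": finger opening in m.
Only numpy, scipy, OpenCV 4.12 (cv2) and the standard library are available. Lean on these libraries where they do the work, as an engineer would, in place of code of your own. Each camera call takes 0.05 s, during which the arm holds its last target. There are 200 camera calls.

### The job

Reassemble the small gearbox whose lower half is clamped in the bench vice: take the output shaft, the one with the large gear, from the wooden block and stand it foot down in the bearing hole of the lower half. Then lower the cover over the shaft, line it up on the two dowels and press it down against the spring until the two faces meet all round. Finish while holding it pressed shut so that the screws can be put in; do not let go, and leave the other things on the bench where they are.

Things in the scene. Friction and masses are not known exactly. Their poses are not given: they have to be found in the camera images.
- lower_half: lower half of a split aluminium gearbox, fixed in a blue bench vice: 52 mm wide (its x, -26 to 26), 120 mm long (its y, -44 to +76), 40 mm tall, with an open gear pocket 44 mm wide, 16 mm deep. Origin on the output shaft's axis, level with the parting face (the rim the cover sits on), 150 mm above the bench; z up. The vice (jaws along x) stays at least 17 mm below that face
- bearing_hole (a point): mouth of the upright bearing hole for the output shaft: 11.6 mm wide, 24 mm deep, on the lower half's z axis, 16 mm below its parting face. Over it lies the thrust ring, bore 14.4 mm, its top 8 mm below the parting face. A small pinion beside it, at y = +31 mm, stays below the face
- dowel_a (a point): tip of the steel dowel near the short end of the lower half, at (-16, -37, 15) mm of its frame. Both dowels are 8 mm thick, stand 15 mm above the parting face and have cone-shaped tips (the last 6 mm, down to 3 mm)
- dowel_b (a point): tip of the other dowel, near the long end, at (16, 66, 15) mm of the lower half's frame
- thrust_ring (a joint): travel of the thrust ring in the lower half, m, growing as it is pressed down. Its spring pushes up with 7 N at 0 and 12 N at 0.004. The output shaft's gear rests on it: at 0 its top stands 4 mm above the parting face and holds the cover open; at 0.004 the faces meet
- cover: cover half, aluminium, about 0.32 kg, parting face down on the mat: outline as the lower half, 52 mm wide (its x, flat sides) and 120 mm long (its y, -44 to +76). Origin on the shaft bore's axis at the underside, z up. 32 mm tall from y = -28 to +54, ends 14 mm tall. Goes on one way round only: fitted, its origin and axes coincide with the lower half's. Best gripped across x at the bore
- cover_bore (a point): top of the shaft bore in the cover: 15.6 mm wide, right through, at (0, 0, 32) mm of the cover's frame. The two dowel holes, 9.6 mm wide and right through the 14 mm thick ends, lie at (x, y) = (-16, -37) and (16, 66) mm
- gear_shaft: output shaft, steel, about 0.16 kg, 92 mm long, upright in one of the block's two holes. Origin at the centre of its foot end, z up along it. Foot 10 mm thick, 26 mm long, cone-shaped at the end; gear 38 mm (40 over the teeth) at z = 26 to 38 mm; above it 10 mm thick. In place its origin lies 34 mm below the parting face (38 once the cover is pressed shut)
- stand_block: wooden block fixed to the bench, 150 mm (its x) by 60 mm (its y) by 34 mm tall, origin at the centre of its underside; two upright through holes of 13 mm at x = -38 and +38 mm hold the shafts by their feet, the gears resting on its top (shaft origin 8 mm above the bench)
- pinion_shaft: another shaft, with a smaller gear (22 mm), 74 mm long and 8 mm thick at the top, in the block's other hole; stays there
- screwdriver: red-handled screwdriver lying on the mat, 170 mm long; bystander
- bracket: black sheet-metal bracket, a 70 x 60 mm base with two upright sides up to 45 mm tall; bystander
- grease_jar: small jar, 48 mm diameter, 50 mm tall; bystander
Not all that is in view belongs to the job. Leave any blue, orange or yellow look-alike of the gear_shaft alone.

How it is judged:
By the outcome, as a careful person would: the job done as asked, in the order asked, and still so for the second after the job is handed in, while the arm keeps its last pose, push and grip.
It also fails if it takes over 72 s, if anything falls off the work surface, if the arm or the gripper's body presses on something with over 40 N, if the wrist force passes 120 N, or if a joint passes its speed limit or range.

## Working session

There is one attempt and no reset: what is moved stays moved. The work goes in short steps, Python scripts to look and compute and a shell command to move; the robot and the scene stay as the last step left them, time stands still between calls to the robot, and variables do not carry over. Pictures are saved under pics/ and viewed, about 8 in all and at most 12, crops included, and the job is handed in when it is done.

```bash
ls; mkdir -p pics; cat > h.py <<'E'
import numpy as np, cv2
from station import arm
def cam(s):
    R=cv2.Rodrigues(np.array(s['rvec'],float))[0]; return np.array(s['K'],float),R,np.array(s['tvec'],float).ravel()
def proj(s,P):
    K,R,t=cam(s); p=(np.atleast_2d(P)@R.T+t)@K.T; return p[:,:2]/p[:,2:]
def plane(s,uv,z):
    K,R,t=cam(s); C=-R.T@t; d=R.T@np.linalg.solve(K,np.array([*uv,1.])); return C+d*(z-C[2])/d[2]
def wrist():
    st=arm.state(); s=arm.snapshot('wrist'); T=np.eye(4);T[:3,:3]=np.array(st['ee_rot']);T[:3,3]=st['position']
    X=np.linalg.inv(T@np.array(s['mount'])); s['rvec']=cv2.Rodrigues(X[:3,:3])[0].ravel(); s['tvec']=X[:3,3]; return s
def save(s,n,crop=None,sc=1):
    im=s['img'][:,:,::-1]
    if crop: x,y,w,h=crop; im=im[y:y+h,x:x+w]
    cv2.imwrite('pics/'+n,cv2.resize(im,None,fx=sc,fy=sc,interpolation=cv2.INTER_CUBIC))
E
python3 - <<'E'
from h import *
np.set_printoptions(precision=4,suppress=True)
st=arm.state(); print(st['position'],st['ee_rot'],st['opening'],arm.grip_depth,st['ft_force'])
for n in ['scene','side']:
    s=arm.snapshot(n); save(s,n+'0.png'); np.save(n+'.npy',s,allow_pickle=True)
    K,R,t=cam(s); print(n,-R.T@t,R[2],K[0,0])
    for q in ['lower_half','bearing_hole','dowel_a','cover','cover_bore','gear_shaft','stand_block','pinion_shaft']:
        print(q,[(np.round(d['box']).tolist(),round(d['confidence'],2)) for d in arm.search_frame(s,q)[:4]])
E
```

```text
pics
[0.2082 0.6416 0.2304] [[-0.9512  0.3086 -0.0004]
 [ 0.3086  0.9512 -0.0016]
 [-0.0001 -0.0017 -1.    ]] 0.08526231194408969 0.0187 [ 0.4683 -0.2476  0.0131]
scene [1.0005 0.418  1.2429] [-0.3639 -0.3646 -0.8571] 590.0290101008669
lower_half [([274.0, 247.0, 56.0, 58.0], 0.89)]
bearing_hole [([273.0, 245.0, 56.0, 60.0], 0.7)]
dowel_a [([273.0, 249.0, 58.0, 57.0], 0.58)]
cover [([419.0, 323.0, 44.0, 57.0], 0.92)]
cover_bore [([418.0, 324.0, 44.0, 53.0], 0.94)]
gear_shaft [([298.0, 194.0, 33.0, 18.0], 0.69), ([261.0, 162.0, 19.0, 20.0], 0.64), ([289.0, 140.0, 20.0, 26.0], 0.55), ([221.0, 145.0, 22.0, 30.0], 0.53)]
stand_block [([227.0, 165.0, 64.0, 50.0], 0.59)]
pinion_shaft []
side [ 0.4878 -0.9923  0.759 ] [ 0.0452  0.8296 -0.5566] 559.1503251063705
lower_half [([335.0, 213.0, 28.0, 51.0], 0.81)]
bearing_hole [([334.0, 214.0, 27.0, 53.0], 0.69)]
dowel_a [([330.0, 217.0, 33.0, 49.0], 0.98)]
cover []
cover_bore [([264.0, 207.0, 36.0, 29.0], 0.61)]
gear_shaft [([227.0, 337.0, 42.0, 18.0], 0.94), ([168.0, 394.0, 47.0, 23.0], 0.85), ([298.0, 331.0, 45.0, 24.0], 0.68), ([248.0, 433.0, 59.0, 30.0], 0.6)]
stand_block [([240.0, 371.0, 90.0, 37.0], 0.56)]
pinion_shaft [([299.0, 366.0, 18.0, 24.0], 0.49)]
```

```bash
python3 - <<'E'
from h import *
for n,c in [('scene',(200,120,290,280)),('side',(140,180,260,300))]:
    s=np.load(n+'.npy',allow_pickle=True).item(); save(s,n+'z.png',c,2)
a=cv2.imread('pics/scenez.png');b=cv2.imread('pics/sidez.png')
b=b[:560]; a=a[:560]
o=np.zeros((560,a.shape[1]+b.shape[1],3),np.uint8);o[:a.shape[0],:a.shape[1]]=a;o[:b.shape[0],a.shape[1]:]=b
cv2.imwrite('pics/both.png',cv2.resize(o,(800,int(560*800/o.shape[1])),interpolation=cv2.INTER_AREA)); print(o.shape)
E
```

```text
(560, 1100, 3)
```

View pics/scenez.png

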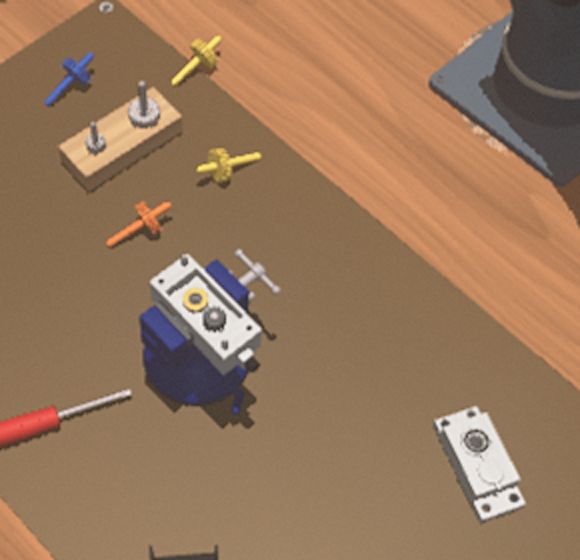

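View pics/sidez.png

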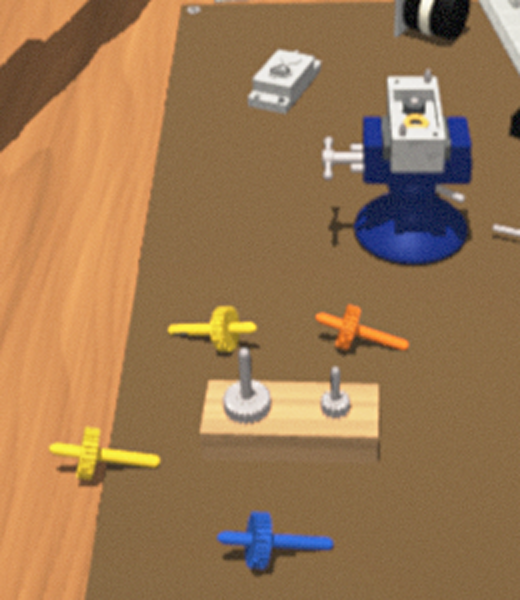

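Steel gear shaft: scene px (272,165) / side px (262,365), upright in the block's end nearer the base. The yellow (2), orange and blue look-alikes lie on the mat. Only the grey one with the large gear standing in the block fits. The cover's bore is at scene px (438,340).

```bash
cat > m.py <<'E'
from h import *
from scipy.optimize import least_squares
np.set_printoptions(precision=4,suppress=True)
sc=np.load('scene.npy',allow_pickle=True).item(); sd=np.load('side.npy',allow_pickle=True).item()
A=lambda x,y:np.array([200+x/2,120+y/2]); B=lambda x,y:np.array([140+x/2,180+y/2])
def fit(pts,x0):  # pts: (cam,uv,local xyz); x=(x,y,yaw), local z is world z
    def f(p):
        c,s=np.cos(p[2]),np.sin(p[2]); r=[]
        for k,uv,l in pts:
            r+=list(proj(k,[p[0]+c*l[0]-s*l[1],p[1]+s*l[0]+c*l[1],l[2]])[0]-uv)
        return r
    o=least_squares(f,x0); return o.x,np.abs(o.fun).max(),o.fun
E
python3 - <<'E'
from m import *
print('tip',plane(sc,A(143,84),.1),plane(sd,B(244,351),.1)); print('gear',plane(sc,A(144,110),.046),plane(sd,B(247,399),.046))
print('pin',plane(sc,A(95,124),.082),plane(sd,B(336,369),.082))
print('cover bore',plane(sc,A(476,440),.032)); 
for yaw in np.arange(4)*1.57:
    r=fit([(sc,A(476,440),(0,0,.032)),(sc,A(434,421),(-.026,-.044,.014)),(sc,A(480,407),(.026,-.044,.014)),(sc,A(524,504),(.026,.076,.014)),(sc,A(485,520),(-.026,.076,.014))],[.7,.1,yaw]); print('cover',r[0],r[1])
    r=fit([(sc,A(184,262),(-.016,-.037,.165)),(sc,A(224,345),(.016,.066,.165)),(sc,A(195,299),(0,0,.142)),(sc,A(214,315),(0,.031,.150)),(sd,B(403,129),(-.016,-.037,.165)),(sd,B(428,72),(.016,.066,.165)),(sd,B(416,122),(0,0,.142))],[.5,.0,yaw]); print('low',r[0],r[1],r[2])
E
```

```text
tip [ 0.439  -0.3063  0.1   ] [ 0.4423 -0.3149  0.1   ]
gear [ 0.4392 -0.3082  0.046 ] [ 0.4426 -0.3173  0.046 ]
pin [ 0.5138 -0.311   0.082 ] [ 0.5184 -0.3209  0.082 ]
cover bore [0.4656 0.2676 0.032 ]
cover [ 0.4671  0.2695 -0.3669] 23.07984923715651
low [ 0.6122 -0.0273 -0.0372] 5.390517148785818 [-1.4815 -2.5229 -0.7572 -1.9755 -1.2208  0.1636 -1.108   0.2566 -0.2761
 -5.3905 -0.4173 -2.8708 -0.3868 -2.1304]
cover [ 0.4671  0.2695 -0.367 ] 23.07973205274783
low [ 0.6122 -0.0273 -0.0372] 5.390517090367325 [-1.4815 -2.5229 -0.7572 -1.9755 -1.2208  0.1636 -1.108   0.2566 -0.2761
 -5.3905 -0.4173 -2.8708 -0.3868 -2.1304]
cover [0.4671 0.2695 5.9162] 23.078985303842046
low [ 0.6122 -0.0273  6.246 ] 5.390517229932726 [-1.4815 -2.5229 -0.7572 -1.9755 -1.2208  0.1636 -1.108   0.2566 -0.2761
 -5.3905 -0.4173 -2.8708 -0.3868 -2.1304]
cover [0.4671 0.2695 5.9162] 23.07898018915853
low [ 0.6122 -0.0273  6.246 ] 5.390517185579142 [-1.4815 -2.5229 -0.7572 -1.9755 -1.2208  0.1636 -1.108   0.2566 -0.2761
 -5.3905 -0.4173 -2.8708 -0.3868 -2.1304]
```

```bash
cat >> h.py <<'E'
def plan(p,yaw,N):
    """identical row (tool xyz, twist z deg) repeated N times to bring TCP to p with tool-y at world angle yaw (deg), pointing down; also tilt correction"""
    st=arm.state(); R=np.array(st['ee_rot']); D=np.array(p)-st['position']
    y=np.radians(yaw); Y=np.array([np.cos(y),np.sin(y),0]); Z=np.array([0,0,-1.]); Rt=np.c_[np.cross(Y,Z),Y,Z]
    w=cv2.Rodrigues(R.T@Rt)[0].ravel(); S=sum(cv2.Rodrigues(w*k/N)[0] for k in range(N))
    t=np.linalg.solve(R@S,D)
    print('yaw now %.2f'%np.degrees(np.arctan2(R[1,1],R[0,1])),'D',np.round(D*1e3,1),'row xyz',np.round(t,5),'twist',np.round(np.degrees(w)/N,3),'N',N,'total tool mm',np.round(R.T@D*1e3,1))
E
python3 - <<'E'
from m import *
L=[(sc,A(476,440),(0,0,.032)),(sc,A(434,421),(.026,-.044,.014)),(sc,A(480,407),(-.026,-.044,.014)),(sc,A(524,504),(-.026,.076,.014)),(sc,A(485,520),(.026,.076,.014))]
r=fit(L,[.46,.26,.5]); print(r,np.degrees(r[0][2]))
s=arm.snapshot('wrist'); print(s['mount'],s['K'][0])
c=r[0]; m=c[:2]
for y in (np.degrees(c[2]),np.degrees(c[2])+180):plan([*m,.24],y,14); 
plan([*m,.24],70,10)
E
```

```text
(array([ 0.4669,  0.27  , -0.4183]), np.float64(1.182646736461777), array([ 0.4371,  1.1139,  0.7869, -0.3395, -1.179 , -0.4757,  1.1299,
       -0.0793, -1.1826, -0.2442])) -23.9656717540657
[[-0.002  -0.9612 -0.2759  0.0691]
 [ 1.     -0.002  -0.0002 -0.0004]
 [-0.0004 -0.2759  0.9612 -0.1436]
 [ 0.      0.      0.      1.    ]] [400.6218   0.     316.2077]
yaw now 72.02 D [ 258.5 -372.1    8.7] row xyz [-0.0362  0.0047 -0.0006] twist [ 0.    -0.     6.856] N 14 total tool mm [-360.8 -274.1   -8.7]
yaw now 72.02 D [ 258.5 -372.1    8.7] row xyz [-0.0084 -0.0344 -0.0006] twist [ 0.     0.    -6.001] N 14 total tool mm [-360.8 -274.1   -8.7]
yaw now 72.02 D [ 258.5 -372.1    8.7] row xyz [-0.0365 -0.0268 -0.0009] twist [ 0.    -0.     0.202] N 10 total tool mm [-360.8 -274.1   -8.7]
```

```bash
python3 -m jog '[{"xyz":[-0.0362,0.0047,-0.001],"twist":[0,0,6.86],"jaw":0},{"xyz":[-0.0362,0.0047,-0.001],"twist":[0,0,6.86],"jaw":0},{"xyz":[-0.0362,0.0047,-0.001],"twist":[0,0,6.86],"jaw":0},{"xyz":[-0.0362,0.0047,-0.001],"twist":[0,0,6.86],"jaw":0},{"xyz":[-0.0362,0.0047,-0.001],"twist":[0,0,6.86],"jaw":0},{"xyz":[-0.0362,0.0047,-0.001],"twist":[0,0,6.86],"jaw":0},{"xyz":[-0.0362,0.0047,-0.001],"twist":[0,0,6.86],"jaw":0},{"xyz":[-0.0362,0.0047,-0.001],"twist":[0,0,6.86],"jaw":0},{"xyz":[-0.0362,0.0047,-0.001],"twist":[0,0,6.86],"jaw":0},{"xyz":[-0.0362,0.0047,-0.001],"twist":[0,0,6.86],"jaw":0},{"xyz":[-0.0362,0.0047,-0.001],"twist":[0,0,6.86],"jaw":0},{"xyz":[-0.0362,0.0047,-0.001],"twist":[0,0,6.86],"jaw":0},{"xyz":[-0.0362,0.0047,-0.001],"twist":[0,0,6.86],"jaw":0},{"xyz":[-0.0362,0.0047,-0.001],"twist":[0,0,6.86],"jaw":0},{"xyz":[0,0,0],"twist":[0,0,0],"jaw":0}]' 40
python3 - <<'E'
from h import *
s=wrist(); np.save('w1.npy',s,allow_pickle=True); save(s,'w1.png')
plan([.467,.270,.24],-24,5); plan([.612,-.027,.32],-2.1,10)
for q in ['cover','cover_bore','lower_half']: print(q,arm.search_frame(s,q)[:2])
E
```

```text
time_s: 2.45
position: [0.4637, 0.2535, 0.2436]
ee_rot: [[0.468, 0.884, -0.0], [0.884, -0.468, 0.003], [0.003, -0.002, -1.0]]
ft_force: [-0.7, 0.6, -0.5]
opening: 0.085
yaw now -27.57 D [ 3.  13.7 -3.6] row xyz [ 0.00272 -0.00067  0.00073] twist [-0.019 -0.051 -0.715] N 5 total tool mm [13.5 -3.7  3.7]
yaw now -27.57 D [ 148.  -283.3   76.4] row xyz [-0.02328  0.02225 -0.00772] twist [-0.005 -0.027 -2.547] N 10 total tool mm [-182.3  262.2  -77.7]
cover [{'box': [281.9, 106.0, 65.7, 134.1], 'confidence': 0.87}]
cover_bore [{'box': [277.9, 102.3, 68.9, 138.7], 'confidence': 0.86}]
lower_half [{'box': [576.8, 354.5, 63.2, 42.1], 'confidence': 0.6}]
```

View pics/w1.png

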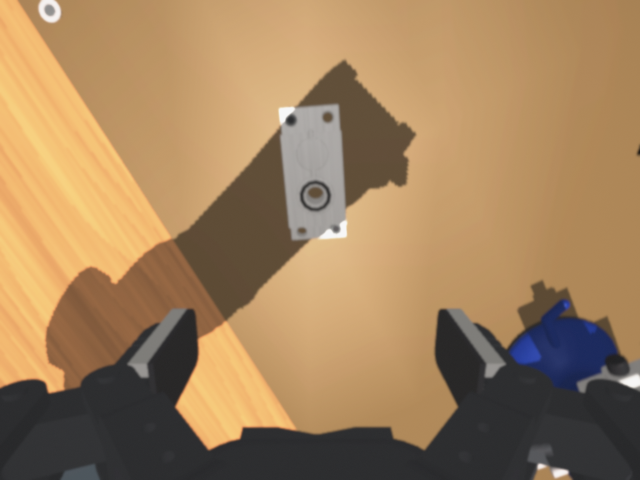

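View 1 (wrist): bore at (315,195), cover corners (280,107), (338,104), (347,236), (292,240), and dowel holes (302,231), (327,117).

```bash
python3 - <<'E'
from m import *
w=np.load('w1.npy',allow_pickle=True).item()
r=fit([(w,(315.5,194.5),(0,0,.032)),(w,(280,107.5),(-.026,.076,.014)),(w,(338,104.5),(.026,.076,.014)),(w,(347,236),(.026,-.044,.014)),(w,(292,240),(-.026,-.044,.014)),(w,(302,231),(-.016,-.037,.014)),(w,(327,117.5),(.016,.066,.014))],[.46,.26,-.4]); print(r,np.degrees(r[0][2]))
plan([.54,-.027,.33],-2.1,8)
E
python3 -m jog '[{"xyz":[-0.0223,0.0193,-0.0112],"twist":[0,0,-2.5],"jaw":0},{"xyz":[-0.0233,0.0223,-0.0100],"twist":[0,0,-2.5],"jaw":0},{"xyz":[-0.0233,0.0223,-0.0100],"twist":[0,0,-2.5],"jaw":0},{"xyz":[-0.0233,0.0223,-0.0100],"twist":[0,0,-2.5],"jaw":0},{"xyz":[-0.0233,0.0223,-0.0100],"twist":[0,0,-2.5],"jaw":0},{"xyz":[-0.0233,0.0223,-0.0100],"twist":[0,0,-2.5],"jaw":0},{"xyz":[-0.0233,0.0223,-0.0100],"twist":[0,0,-2.5],"jaw":0},{"xyz":[-0.0233,0.0223,-0.0100],"twist":[0,0,-2.5],"jaw":0},{"xyz":[-0.0233,0.0223,-0.0080],"twist":[0,0,-2.5],"jaw":0},{"xyz":[-0.0233,0.0223,0],"twist":[0,0,-2.5],"jaw":0},{"xyz":[-0.03,0,0],"twist":[0,0,0],"jaw":0},{"xyz":[-0.03,0,0],"twist":[0,0,0],"jaw":0},{"xyz":[0,0,0],"twist":[0,0,0],"jaw":0}]'
python3 - <<'E'
from h import *
s=wrist(); np.save('w2.npy',s,allow_pickle=True); save(s,'w2.png')
print(np.round(arm.state()['ee_rot'],3))
E
```

```text
(array([ 0.4704,  0.2661, -0.4118]), np.float64(1.259572920297117), array([ 0.0403,  0.4591, -0.4056,  1.2596,  0.3006, -0.5328, -0.9469,
       -0.5774,  0.2453, -0.5575, -0.0597,  0.645 ,  0.7682, -0.7538])) -23.592884252990867
yaw now -27.16 D [  76.  -287.2   87. ] row xyz [-0.0321  0.0193 -0.011 ] twist [-0.008 -0.037 -3.132] N 8 total tool mm [-220.4  198.5  -88.5]
time_s: 3.95
position: [0.6316, -0.0679, 0.328]
ee_rot: [[-0.03, 1.0, -0.003], [1.0, 0.03, 0.005], [0.005, -0.003, -1.0]]
ft_force: [-0.6, 0.4, 0.5]
opening: 0.0857
[[-0.032  0.999 -0.003]
 [ 0.999  0.032  0.007]
 [ 0.007 -0.003 -1.   ]]
```

View pics/w2.png

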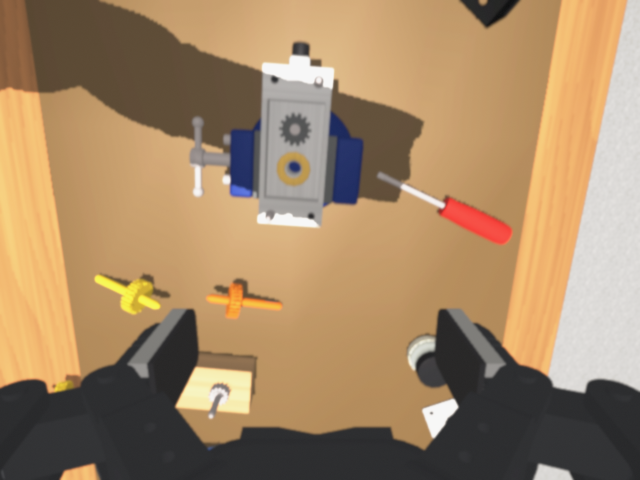

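```bash
python3 - <<'E'
from h import *
s=np.load('w2.npy',allow_pickle=True).item(); save(s,'w2z.png',(245,45,110,190),3)
hsv=cv2.cvtColor(s['img'],cv2.COLOR_RGB2HSV); m=cv2.inRange(hsv,(14,110,110),(32,255,255)); m[:, :270]=0;m[:,320:]=0;m[:150]=0;m[190:]=0
c=max(cv2.findContours(m,0,2)[0],key=cv2.contourArea); print(cv2.minEnclosingCircle(c),cv2.fitEllipse(c))
E
```

```text
((293.1065368652344, 168.41409301757812), 16.238035202026367) ((292.8876953125, 168.49485778808594), (30.911684036254883, 31.701656341552734), 158.73976135253906)
```

View pics/w2z.png

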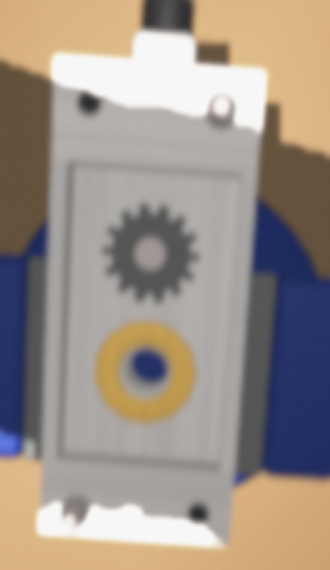

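```bash
python3 - <<'E'
from m import *
w=np.load('w2.npy',allow_pickle=True).item()
C=lambda x,y:np.array([244.7+x/3,44.7+y/3])
L=[(w,(293,168.45),(0,0,.142)),(w,C(52,53),(-.026,.076,.15)),(w,C(268,68),(.026,.076,.15)),(w,C(226,546),(.026,-.044,.15)),(w,C(38,532),(-.026,-.044,.15)),(w,C(221,102),(.016,.066,.165)),(w,C(75,514),(-.016,-.037,.165))]
r=fit(L,[.6,-.03,-.03]); print(r[0],r[1],r[2].reshape(-1,2),np.degrees(r[0][2]))
print(proj(w,[.44,-.311,.1]), plane(w,(211,413),.1),plane(w,(219,393),.046))
plan([.50,-.20,.24],-20,5);plan([.48,-.24,.26],-25,8)
print([ (d['box'],d['confidence']) for d in arm.search_frame(arm.snapshot('wrist'),'gear_shaft')])
E
```

```text
[ 0.6119 -0.0285 -0.0429] 1.4609569378702076 [[-0.0257 -0.3213]
 [ 0.9124  0.3916]
 [-1.1069  0.7375]
 [ 0.9788 -1.4215]
 [ 0.4951 -1.126 ]
 [ 0.2635  0.235 ]
 [-1.461   1.1197]] -2.455869434498945
[[135.8126 420.7073]] [ 0.5231 -0.2986  0.1   ] [ 0.5187 -0.3127  0.046 ]
yaw now 1.84 D [-131.9 -135.   -87.8] row xyz [-0.0302 -0.023   0.0175] twist [-0.047 -0.074  4.369] N 5 total tool mm [-131.3 -135.9   87.2]
yaw now 1.84 D [-151.9 -175.   -67.8] row xyz [-0.0251 -0.0151  0.0084] twist [-0.031 -0.045  3.355] N 8 total tool mm [-170.5 -157.2   67. ]
[([209.0, 286.0, 72.8, 36.1], 0.85), ([94.5, 279.7, 66.0, 39.8], 0.79)]
```

```bash
python3 - <<'E'
from h import *
plan([.44,-.311,.20],-35,10)
E
```

```text
yaw now 2.02 D [-191.7 -248.9 -127.9] row xyz [-0.02949 -0.01244  0.01268] twist [-0.031 -0.043  3.702] N 10 total tool mm [-243.1 -200.   126.3]
```

```bash
python3 -m jog '[{"xyz":[-0.0295,-0.0124,0.0126],"twist":[0,0,3.7],"jaw":0.3},{"xyz":[-0.0295,-0.0124,0.0126],"twist":[0,0,3.7],"jaw":0.3},{"xyz":[-0.0295,-0.0124,0.0126],"twist":[0,0,3.7],"jaw":0.3},{"xyz":[-0.0295,-0.0124,0.0126],"twist":[0,0,3.7],"jaw":0.3},{"xyz":[-0.0295,-0.0124,0.0126],"twist":[0,0,3.7],"jaw":0.3},{"xyz":[-0.0295,-0.0124,0.0126],"twist":[0,0,3.7],"jaw":0.3},{"xyz":[-0.0295,-0.0124,0.0126],"twist":[0,0,3.7],"jaw":0.3},{"xyz":[-0.0295,-0.0124,0.0126],"twist":[0,0,3.7],"jaw":0.3},{"xyz":[-0.0295,-0.0124,0.0126],"twist":[0,0,3.7],"jaw":0.3},{"xyz":[-0.0295,-0.0124,0.0126],"twist":[0,0,3.7],"jaw":0.3},{"xyz":[0,0,0],"twist":[0,0,0],"jaw":0.3},{"xyz":[0,0,0],"twist":[0,0,0],"jaw":0.3}]'
python3 - <<'E'
from h import *
s=wrist(); np.save('w3.npy',s,allow_pickle=True); save(s,'w3.png'); print(arm.state()['position'])
plan([.4415,-.311,.20],-35,3); print(proj(s,[[.4415,-.311,.1],[.4415,-.311,.046]]))
E
```

```text
time_s: 5.3
position: [0.4485, -0.2945, 0.1925]
ee_rot: [[0.559, 0.829, 0.002], [0.829, -0.559, 0.019], [0.017, -0.008, -1.0]]
ft_force: [0.5, 0.1, 0.0]
opening: 0.0597
[ 0.44829901 -0.29447768  0.19254274]
yaw now -33.96 D [ -6.8 -16.5   7.5] row xyz [-0.0058   0.00122 -0.00256] twist [-0.168 -0.31   0.347] N 3 total tool mm [-17.4   3.5  -7.8]
[[321.75499429 276.96578975]
 [321.29452843 252.93041061]]
```

View pics/w3.png

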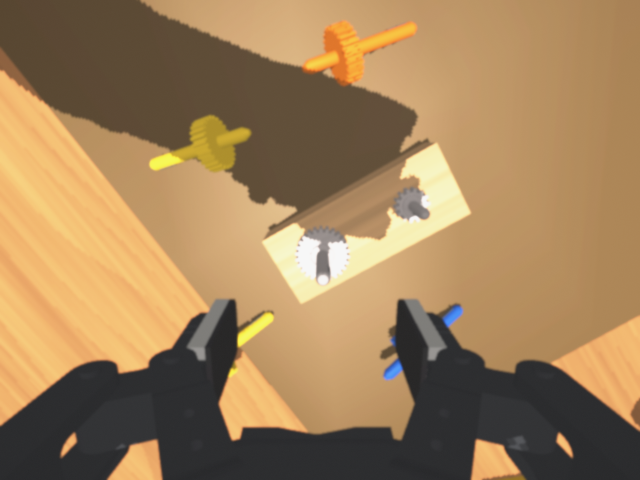

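```bash
python3 - <<'E'
from m import *
s=np.load('w3.npy',allow_pickle=True).item(); save(s,'w3z.png',(250,180,240,130),3)
print('tip',plane(s,(323,280),.1),'gear',plane(s,(323,255),.046))
E
```

```text
tip [ 0.441  -0.3131  0.1   ] gear [ 0.4417 -0.3131  0.046 ]
```

View pics/w3z.png

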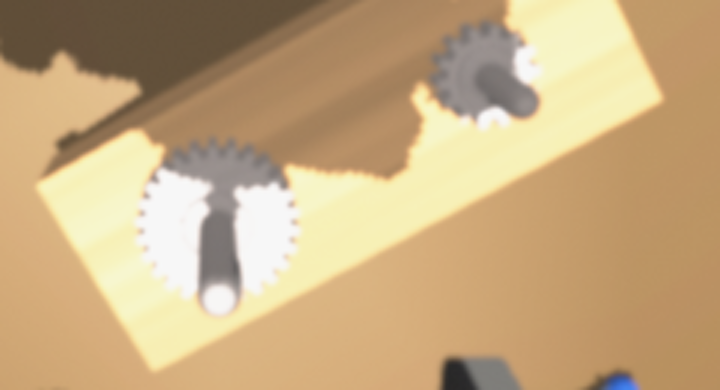

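```bash
python3 -m jog '[{"xyz":[-0.0065,0.001,0],"twist":[-0.17,-0.33,0.3],"jaw":0.3},{"xyz":[-0.0065,0.001,0],"twist":[-0.17,-0.33,0.3],"jaw":0.3},{"xyz":[-0.0055,0.001,0],"twist":[-0.17,-0.33,0.3],"jaw":0.3},{"xyz":[0,0,0],"twist":[0,0,0],"jaw":0.3},{"xyz":[0,0,0],"twist":[0,0,0],"jaw":0.3}]'
python3 -c "
from h import *
plan([.441,-.313,.062],-35,6)"
```

```text
time_s: 5.85
position: [0.4437, -0.3103, 0.1931]
ee_rot: [[0.566, 0.825, 0.002], [0.825, -0.566, -0.003], [-0.001, 0.003, -1.0]]
ft_force: [0.4, 0.1, -1.2]
opening: 0.0597
yaw now -34.46 D [  -2.7   -2.7 -131.1] row xyz [-0.00061 -0.00016  0.02185] twist [0.03  0.013 0.09 ] N 6 total tool mm [ -3.6  -1.1 131.1]
```

```bash
python3 -m jog '[{"xyz":[-0.0016,-0.0003,0.02],"twist":[0,0,0],"jaw":0.3},{"xyz":[-0.001,-0.0003,0.02],"twist":[0,0,0],"jaw":0.3},{"xyz":[-0.0005,-0.0003,0.02],"twist":[0,0,0],"jaw":0.3},{"xyz":[0,0,0.02],"twist":[0,0,0],"jaw":0.3},{"xyz":[0,0,0.02],"twist":[0,0,0],"jaw":0.3},{"xyz":[0,0,0.012],"twist":[0,0,0],"jaw":0.3},{"xyz":[0,0,0],"twist":[0,0,0],"jaw":0.3},{"xyz":[0,0,0],"twist":[0,0,0],"jaw":0.3}]' 40
python3 -c "
from h import *
plan([.441,-.313,.062],-35,2)"
```

```text
time_s: 6.65
position: [0.4439, -0.313, 0.0785]
ee_rot: [[0.564, 0.826, 0.005], [0.826, -0.564, -0.004], [-0.0, 0.007, -1.0]]
ft_force: [0.1, 0.8, 0.5]
opening: 0.0595
yaw now -34.35 D [ -2.9  -0.  -16.5] row xyz [-0.00084 -0.00123  0.00824] twist [0.192 0.003 0.326] N 2 total tool mm [-1.7 -2.5 16.5]
```

```bash
python3 -m jog '[{"xyz":[-0.001,-0.0013,0.0085],"twist":[0.2,0,0],"jaw":0.3},{"xyz":[-0.0007,-0.0012,0.0085],"twist":[0.2,0,0],"jaw":0.3},{"xyz":[0,0,0],"twist":[0,0,0],"jaw":0.5},{"xyz":[0,0,0],"twist":[0,0,0],"jaw":0.7},{"xyz":[0,0,0],"twist":[0,0,0],"jaw":1},{"xyz":[0,0,0],"twist":[0,0,0],"jaw":1},{"xyz":[0,0,0],"twist":[0,0,0],"jaw":1},{"xyz":[0,0,0],"twist":[0,0,0],"jaw":1},{"xyz":[0,0,0],"twist":[0,0,0],"jaw":1},{"xyz":[0,0,0],"twist":[0,0,0],"jaw":1}]' 60
python3 -c "
from h import *
plan([.441,-.313,.11],-35,4)
s=wrist();np.save('w4.npy',s,allow_pickle=True);print(proj(s,[[.441,-.313,.1],[.441,-.313,.046]]))"
```

```text
time_s: 7.65
position: [0.4418, -0.3135, 0.0624]
ee_rot: [[0.564, 0.826, 0.002], [0.826, -0.564, -0.001], [0.0, 0.002, -1.0]]
ft_force: [-0.1, -0.4, -1.5]
opening: 0.0085
yaw now -34.32 D [-0.8  0.5 47.6] row xyz [-2.000e-05 -2.100e-04 -1.189e-02] twist [ 0.034 -0.007  0.17 ] N 4 total tool mm [ -0.   -0.8 -47.6]
[[311.4248904  369.04147379]
 [312.3711833  297.31632133]]
```

```bash
python3 -m jog '[{"xyz":[0,0,-0.02],"twist":[0,0,0],"jaw":1},{"xyz":[0,0,-0.03],"twist":[0,0,0],"jaw":1},{"xyz":[0,0,-0.03],"twist":[0,0,0],"jaw":1},{"xyz":[0,0,-0.03],"twist":[0,0,0],"jaw":1},{"xyz":[0,0,-0.03],"twist":[0,0,0],"jaw":1},{"xyz":[0,0,-0.03],"twist":[0,0,0],"jaw":1},{"xyz":[0,0,-0.03],"twist":[0,0,0],"jaw":1},{"xyz":[0,0,-0.01],"twist":[0,0,0],"jaw":1},{"xyz":[0,0,0],"twist":[0,0,0],"jaw":1}]' 60
python3 -c "
from h import *
print(arm.state()['opening']);plan([.612,-.0285,.26],-2.5,14)"
```

```text
time_s: 8.6
position: [0.4402, -0.3129, 0.2794]
ee_rot: [[0.565, 0.825, -0.0], [0.825, -0.565, 0.0], [0.0, -0.001, -1.0]]
ft_force: [0.3, -0.2, -1.7]
opening: 0.0083
0.008286135512674382
yaw now -34.38 D [171.8 284.4 -19.4] row xyz [0.02355 0.00481 0.00139] twist [-2.000e-03 -1.000e-03 -2.277e+00] N 14 total tool mm [331.7 -18.8  19.5]
```

```bash
python3 -m jog '[{"xyz":[0.0236,0.0048,0.001],"twist":[0,0,-2.28],"jaw":1},{"xyz":[0.0236,0.0048,0.001],"twist":[0,0,-2.28],"jaw":1},{"xyz":[0.0236,0.0048,0.001],"twist":[0,0,-2.28],"jaw":1},{"xyz":[0.0236,0.0048,0.001],"twist":[0,0,-2.28],"jaw":1},{"xyz":[0.0236,0.0048,0.001],"twist":[0,0,-2.28],"jaw":1},{"xyz":[0.0236,0.0048,0.001],"twist":[0,0,-2.28],"jaw":1},{"xyz":[0.0236,0.0048,0.001],"twist":[0,0,-2.28],"jaw":1},{"xyz":[0.0236,0.0048,0.001],"twist":[0,0,-2.28],"jaw":1},{"xyz":[0.0236,0.0048,0.001],"twist":[0,0,-2.28],"jaw":1},{"xyz":[0.0236,0.0048,0.001],"twist":[0,0,-2.28],"jaw":1},{"xyz":[0.0236,0.0048,0.001],"twist":[0,0,-2.28],"jaw":1},{"xyz":[0.0236,0.0048,0.001],"twist":[0,0,-2.28],"jaw":1},{"xyz":[0.0236,0.0048,0.001],"twist":[0,0,-2.28],"jaw":1},{"xyz":[0.0236,0.0048,0.001],"twist":[0,0,-2.28],"jaw":1},{"xyz":[0,0,0],"twist":[0,0,0],"jaw":1},{"xyz":[0,0,0],"twist":[0,0,0],"jaw":1}]' 60
python3 - <<'E'
from h import *
s=wrist(); np.save('w5.npy',s,allow_pickle=True); save(s,'w5.png'); print(arm.state()['position'],arm.state()['opening'])
plan([.612,-.0285,.26],-2.5,3)
E
```

```text
time_s: 10.2
position: [0.6125, 0.0126, 0.2398]
ee_rot: [[-0.016, 0.999, -0.032], [1.0, 0.016, 0.011], [0.011, -0.032, -0.999]]
ft_force: [0.3, -1.2, -0.7]
opening: 0.0084
[0.61253011 0.01314735 0.23970313] 0.008235645512660752
yaw now 0.95 D [ -0.5 -41.6  20.3] row xyz [-0.01383 -0.00027 -0.00687] twist [-0.623 -0.208  1.147] N 3 total tool mm [-41.4  -1.9 -20.7]
```

View pics/w5.png

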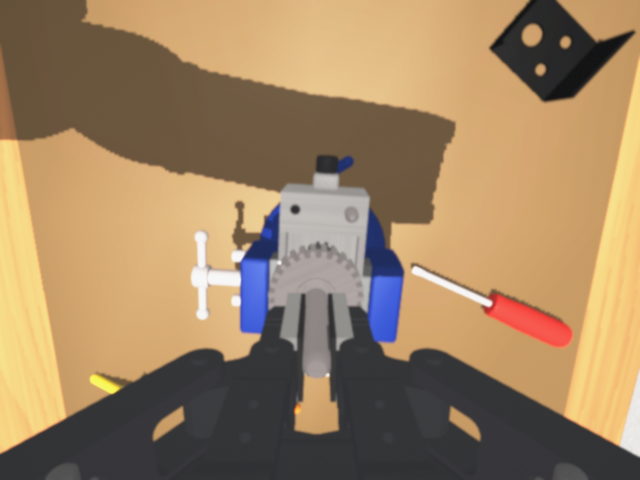

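```bash
python3 - <<'E'
from m import *
s=np.load('w5.npy',allow_pickle=True).item(); save(s,'w5z.png',(260,140,130,110),4)
c,q=np.cos(-.0429),np.sin(-.0429)
for l in [(-.026,.076,.15),(.026,.076,.15),(.016,.066,.165),(-.016,.066,.15)]:
    print(l,proj(s,[.6119+c*l[0]-q*l[1],-.0285+q*l[0]+c*l[1],l[2]]))
E
python3 -m jog '[{"xyz":[-0.014,0,-0.008],"twist":[-0.62,-0.2,1.15],"jaw":1},{"xyz":[-0.014,0,-0.008],"twist":[-0.62,-0.2,1.15],"jaw":1},{"xyz":[-0.0128,0,-0.003],"twist":[-0.62,-0.2,1.15],"jaw":1},{"xyz":[0,0,0],"twist":[0,0,0],"jaw":1},{"xyz":[0,0,0],"twist":[0,0,0],"jaw":1}]' 60
python3 -c "
from h import *
plan([.612,-.0285,.24],-2.5,2)"
```

```text
(-0.026, 0.076, 0.15) [[281.2466 189.6504]]
(0.026, 0.076, 0.15) [[370.0075 195.0984]]
(0.016, 0.066, 0.165) [[352.9903 215.8714]]
(-0.016, 0.066, 0.15) [[297.5085 207.5508]]
time_s: 10.75
position: [0.6122, -0.0365, 0.2616]
ee_rot: [[0.057, 0.998, 0.005], [0.998, -0.057, -0.003], [-0.003, 0.005, -1.0]]
ft_force: [0.3, -0.4, -1.3]
opening: 0.0086
yaw now -3.24 D [ -0.2   8.  -21.6] row xyz [ 0.00403 -0.00033  0.01079] twist [ 0.143  0.074 -0.372] N 2 total tool mm [ 8.1 -0.7 21.6]
```

View pics/w5z.png

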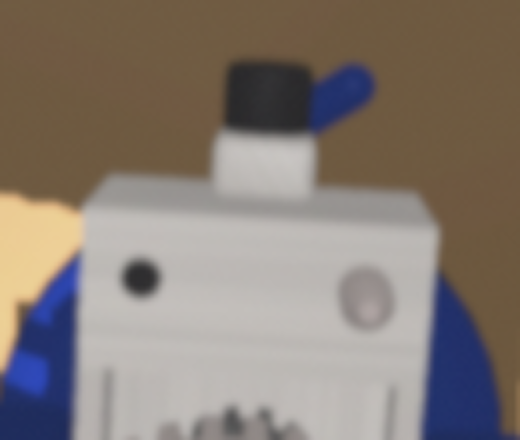

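```bash
python3 - <<'E'
from h import *
s=np.load('w5.npy',allow_pickle=True).item(); save(s,'w5y.png',(255,225,125,165),4)
M=np.linalg.inv(np.array(s['mount']));K=np.array(s['K'])
for p in [(0,0,-.0376),(0.02,0,.0164),(0.0,.02,.0164),(0,-.02,.0164)]:
    q=K@(M[:3,:3]@p+M[:3,3]); print(p,q[:2]/q[2], (q[:2]/q[2]-[255,225])*4)
plan([.6117,-.029,.235],-2.5,2)
E
```

```text
(0, 0, -0.0376) [315.07257772 367.70195378] [240.2903109  570.80781513]
(0.02, 0, 0.0164) [315.06605118 251.83346   ] [240.26420473 107.33384   ]
(0.0, 0.02, 0.0164) [361.5639393  296.06392988] [426.25575722 284.25571953]
(0, -0.02, 0.0164) [268.8130145  296.29965611] [ 55.25205802 285.19862443]
yaw now -3.24 D [ -0.5   7.5 -26.6] row xyz [ 0.00378 -0.00048  0.01329] twist [ 0.143  0.074 -0.372] N 2 total tool mm [ 7.6 -1.  26.6]
```

View pics/w5y.png

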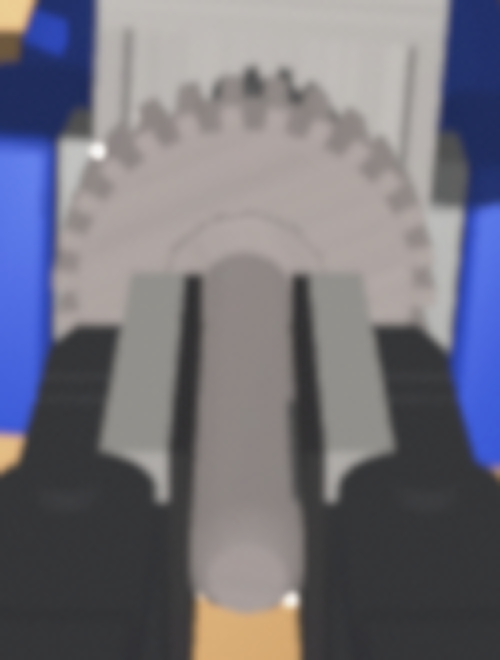

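```bash
python3 -m jog '[{"xyz":[0.0035,-0.001,0.012],"twist":[0.14,0.07,-0.37],"jaw":1},{"xyz":[0.003,-0.0007,0.012],"twist":[0.14,0.07,-0.37],"jaw":1},{"xyz":[0,0,0.01],"twist":[0,0,0],"jaw":1},{"xyz":[0,0,0.01],"twist":[0,0,0],"jaw":1},{"xyz":[0,0,0.01],"twist":[0,0,0],"jaw":1},{"xyz":[0,0,0],"twist":[0,0,0],"jaw":1},{"xyz":[0,0,0],"twist":[0,0,0],"jaw":1}]' 60
python3 -c "
from h import *
plan([.611,-.030,.195],-2.5,1)"
```

```text
time_s: 11.45
position: [0.6096, -0.0274, 0.2002]
ee_rot: [[0.04, 0.999, -0.005], [0.999, -0.04, 0.001], [0.001, -0.005, -1.0]]
ft_force: [1.2, -0.2, -1.3]
opening: 0.0084
yaw now -2.30 D [ 1.4 -2.6 -5.2] row xyz [-0.00255  0.0015   0.00514] twist [-0.274 -0.049  0.202] N 1 total tool mm [-2.5  1.5  5.1]
```

```bash
python3 -m jog '[{"xyz":[-0.0025,0.0015,0],"twist":[-0.27,0,0],"jaw":1},{"xyz":[0,0,0.002],"twist":[0,0,0],"jaw":1},{"xyz":[0,0,0.002],"twist":[0,0,0],"jaw":1},{"xyz":[0,0,0],"twist":[0,0,0],"jaw":1}]' 60
python3 -c "
from h import *
plan([.611,-.030,.187],-2.5,1)"
```

```text
time_s: 11.85
position: [0.6119, -0.0306, 0.197]
ee_rot: [[0.04, 0.999, 0.003], [0.999, -0.04, 0.001], [0.001, 0.003, -1.0]]
ft_force: [-1.0, 0.8, -1.8]
opening: 0.0086
yaw now -2.32 D [ -0.9   0.6 -10. ] row xyz [ 0.00055 -0.00098  0.01004] twist [ 0.151 -0.047  0.182] N 1 total tool mm [ 0.6 -1.  10. ]
```

```bash
python3 -m jog '[{"xyz":[0.0003,-0.0005,0.003],"twist":[0.1,0,0],"jaw":1},{"xyz":[0,0,0.003],"twist":[0,0,0],"jaw":1},{"xyz":[0,0,0.003],"twist":[0,0,0],"jaw":1},{"xyz":[0,0,0.001],"twist":[0,0,0],"jaw":1},{"xyz":[0,0,0],"twist":[0,0,0],"jaw":1}]' 60
python3 -c "
from h import *
plan([.611,-.030,.180],-2.5,1)"
```

```text
time_s: 12.35
position: [0.6115, -0.0301, 0.1863]
ee_rot: [[0.04, 0.999, 0.001], [0.999, -0.04, 0.001], [0.001, 0.001, -1.0]]
ft_force: [0.2, 0.2, -1.3]
opening: 0.0082
yaw now -2.31 D [-0.5  0.1 -6.3] row xyz [ 0.00012 -0.0005   0.00634] twist [ 0.062 -0.056  0.187] N 1 total tool mm [ 0.1 -0.5  6.3]
```

```bash
python3 -m jog '[{"xyz":[0,0,0.003],"twist":[0,0,0],"jaw":1},{"xyz":[0,0,0.003],"twist":[0,0,0],"jaw":1},{"xyz":[0,0,0.002],"twist":[0,0,0],"jaw":1},{"xyz":[0,0,0],"twist":[0,0,0],"jaw":1}]' 60
python3 -c "
from h import *
plan([.611,-.030,.1704],-2.5,1)"
```

```text
time_s: 12.75
position: [0.6115, -0.0301, 0.1776]
ee_rot: [[0.04, 0.999, 0.001], [0.999, -0.04, 0.001], [0.001, 0.001, -1.0]]
ft_force: [-0.4, 0.5, -0.1]
opening: 0.0084
yaw now -2.31 D [-0.5  0.1 -7.2] row xyz [ 0.00011 -0.0005   0.00719] twist [ 0.057 -0.055  0.19 ] N 1 total tool mm [ 0.1 -0.5  7.2]
```

```bash
python3 -m jog '[{"xyz":[0,0,0.003],"twist":[0,0,0],"jaw":1},{"xyz":[0,0,0.003],"twist":[0,0,0],"jaw":1},{"xyz":[0,0,0.001],"twist":[0,0,0],"jaw":1},{"xyz":[0,0,0],"twist":[0,0,0],"jaw":1}]' 60
python3 -c "
from h import *
plan([.611,-.030,.1704],-2.5,1)"
```

```text
time_s: 13.15
position: [0.6116, -0.0301, 0.1701]
ee_rot: [[0.04, 0.999, 0.001], [0.999, -0.04, 0.001], [0.001, 0.001, -1.0]]
ft_force: [0.6, 0.3, -0.1]
opening: 0.0085
yaw now -2.31 D [-0.6  0.1  0.3] row xyz [ 0.00012 -0.00062 -0.00033] twist [ 0.073 -0.056  0.189] N 1 total tool mm [ 0.1 -0.6 -0.3]
```

```bash
python3 -m jog '[{"xyz":[0,0,0.0015],"twist":[0,0,0],"jaw":1},{"xyz":[0,0,0],"twist":[0,0,0],"jaw":1}]' 60
python3 -c "
from h import *
print(arm.state()['ft_force'])"
```

```text
time_s: 13.35
position: [0.6117, -0.0302, 0.1695]
ee_rot: [[0.04, 0.999, 0.002], [0.999, -0.04, 0.001], [0.001, 0.002, -1.0]]
ft_force: [-2.5, 0.7, 5.5]
opening: 0.0081
[-2.52591187  0.68188087  5.47907776]
```

```bash
python3 -m jog '[{"xyz":[0,0,-0.0005],"twist":[0,0,0],"jaw":0.8},{"xyz":[0,0,0],"twist":[0,0,0],"jaw":0.6},{"xyz":[0,0,0],"twist":[0,0,0],"jaw":0.3},{"xyz":[0,0,0],"twist":[0,0,0],"jaw":0.3},{"xyz":[0,0,0],"twist":[0,0,0],"jaw":0.3},{"xyz":[0,0,-0.02],"twist":[0,0,0],"jaw":0.3},{"xyz":[0,0,-0.03],"twist":[0,0,0],"jaw":0.3},{"xyz":[0,0,-0.03],"twist":[0,0,0],"jaw":0.2},{"xyz":[0,0,-0.02],"twist":[0,0,0],"jaw":0},{"xyz":[0,0,0],"twist":[0,0,0],"jaw":0}]' 60
python3 - <<'E'
from h import *
s=wrist(); np.save('w6.npy',s,allow_pickle=True); save(s,'w6.png'); print(proj(s,[[.6117,-.0302,.208],[.6117,-.0302,.154]]))
print([ (d['box'],d['confidence']) for d in arm.search_frame(s,'gear_shaft')], arm.search_frame(s,'lower_half')[:1])
plan([.4704,.2661,.20],-23.6,14)
E
```

```text
time_s: 14.35
position: [0.6112, -0.0305, 0.2727]
ee_rot: [[0.041, 0.999, 0.0], [0.999, -0.041, 0.001], [0.001, 0.0, -1.0]]
ft_force: [0.1, -0.1, -0.1]
opening: 0.0853
[[316.00207319 260.48902759]
 [315.8840279  235.4913097 ]]
[([63.4, 464.8, 34.0, 15.1], 0.84), ([283.6, 206.8, 64.9, 62.3], 0.68), ([226.0, 337.9, 78.4, 37.9], 0.58), ([104.2, 341.9, 23.7, 13.2], 0.52), ([472.7, 0.0, 95.3, 40.0], 0.27)] [{'box': [274.4, 85.9, 81.6, 212.7], 'confidence': 0.89}]
yaw now -2.32 D [-139.2  296.1  -69.2] row xyz [ 0.01867 -0.01426  0.00499] twist [-2.10e-02  1.00e-03  1.52e+00] N 14 total tool mm [ 290.1 -150.8   70.2]
```

View pics/w6.png

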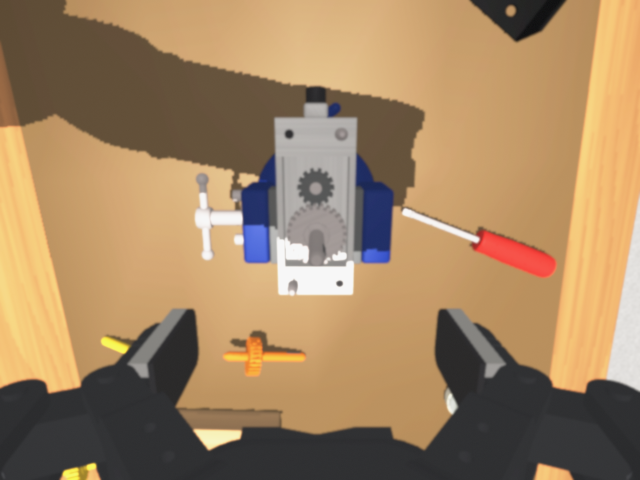

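View 11: the shaft stands in the hole (tip at (316,262), predicted (316,260.5)), with the gear in the pocket. Next I refine the lower half from this steady view and go to the cover.

```bash
cat > e.py <<'E'
from m import *
def edgefit(s,segs,x0,rng=((.006,.006,.06))):
    g=cv2.GaussianBlur(cv2.cvtColor(s['img'],cv2.COLOR_RGB2GRAY).astype(np.float32),(0,0),1.2)
    lab=cv2.cvtColor(s['img'],cv2.COLOR_RGB2LAB).astype(np.float32); G=0
    for k in range(3):
        a=cv2.GaussianBlur(lab[:,:,k],(0,0),1.2); G=G+np.hypot(cv2.Sobel(a,5,1,0),cv2.Sobel(a,5,0,1))
    G=np.minimum(G,np.percentile(G,97))
    P=np.concatenate([np.linspace(a,b,60) for a,b in segs])
    def f(p):
        c,q=np.cos(p[2]),np.sin(p[2]); W=np.c_[p[0]+c*P[:,0]-q*P[:,1],p[1]+q*P[:,0]+c*P[:,1],P[:,2]]
        uv=proj(s,W).astype(np.float32); return -cv2.remap(G,uv[None],None,1).mean()
    from scipy.optimize import differential_evolution
    r=differential_evolution(f,[(x-d,x+d) for x,d in zip(x0,rng)],seed=1,maxiter=80,tol=1e-6); return r.x,r.fun,f(x0)
def rect(z,x=.026,y0=-.044,y1=.076):
    return [((-x,y0,z),(-x,y1,z)),((x,y0,z),(x,y1,z)),((-x,y0,z),(x,y0,z)),((-x,y1,z),(x,y1,z))]
E
python3 - <<'E'
from e import *
w=np.load('w6.npy',allow_pickle=True).item()
L=[(w,(275,118),(-.026,.076,.15)),(w,(357,117),(.026,.076,.15)),(w,(353,295),(.026,-.044,.15)),(w,(277,295),(-.026,-.044,.15)),(w,(342,133),(.016,.066,.165)),(w,(292,291),(-.016,-.037,.165)),(w,(340,283),(.016,-.037,.15)),(w,(289,133.5),(-.016,.066,.15))]
r=fit(L,[.611,-.03,-.04]); print(r[0],np.degrees(r[0][2]),r[2].reshape(-1,2))
e=edgefit(w,rect(.15),r[0]); print('edge',e,np.degrees(e[0][2]))
w1=np.load('w1.npy',allow_pickle=True).item(); e=edgefit(w1,rect(.014),[.4704,.2661,-.4118]); print('cover edge',e,np.degrees(e[0][2]))
E
```

```text
[ 0.6116 -0.0299 -0.0407] -2.331694621149048 [[-0.647  -0.5012]
 [-0.6336  0.3244]
 [-0.882  -1.9977]
 [ 2.496  -1.8009]
 [-0.142   0.9344]
 [ 0.1126  1.2385]
 [-1.718   0.9045]
 [ 1.4389  0.3239]]
edge (array([ 0.6112, -0.0305, -0.0436]), np.float64(-147.82247924804688), np.float32(-140.57289)) -2.4988675455850506
cover edge (array([ 0.4695,  0.2662, -0.4182]), np.float64(-125.07659149169922), np.float32(-120.841545)) -23.96029790762936
```

```bash
python3 -m jog '[{"xyz":[0.0187,-0.0143,0.002],"twist":[0,0,1.52],"jaw":0},{"xyz":[0.0187,-0.0143,0.002],"twist":[0,0,1.52],"jaw":0},{"xyz":[0.0187,-0.0143,0.002],"twist":[0,0,1.52],"jaw":0},{"xyz":[0.0187,-0.0143,0.002],"twist":[0,0,1.52],"jaw":0},{"xyz":[0.0187,-0.0143,0.003],"twist":[0,0,1.52],"jaw":0},{"xyz":[0.0187,-0.0143,0.006],"twist":[0,0,1.52],"jaw":0},{"xyz":[0.0187,-0.0143,0.008],"twist":[0,0,1.52],"jaw":0},{"xyz":[0.0187,-0.0143,0.01],"twist":[0,0,1.52],"jaw":0},{"xyz":[0.0187,-0.0143,0.012],"twist":[0,0,1.52],"jaw":0},{"xyz":[0.0187,-0.0143,0.014],"twist":[0,0,1.52],"jaw":0},{"xyz":[0.0187,-0.0143,0.014],"twist":[0,0,1.52],"jaw":0},{"xyz":[0.0187,-0.0143,0.014],"twist":[0,0,1.52],"jaw":0},{"xyz":[0.0187,-0.0143,0.014],"twist":[0,0,1.52],"jaw":0},{"xyz":[0.0187,-0.0143,0.014],"twist":[0,0,1.52],"jaw":0},{"xyz":[0,0,0],"twist":[0,0,0],"jaw":0},{"xyz":[0,0,0],"twist":[0,0,0],"jaw":0}]' 60
python3 -c "
from h import *
plan([.4704,.2661,.136],-23.6,3)"
```

```text
time_s: 16.1
position: [0.4529, 0.2744, 0.1288]
ee_rot: [[0.416, 0.909, -0.034], [0.909, -0.416, -0.015], [-0.027, -0.024, -0.999]]
ft_force: [0.3, 0.0, 0.1]
opening: 0.0849
yaw now -24.61 D [17.5 -8.3  7.2] row xyz [-0.00017  0.00641 -0.00251] twist [-0.468  0.521 -0.331] N 3 total tool mm [-0.5 19.2 -7.7]
```

```bash
python3 -m jog '[{"xyz":[0,0.0064,-0.0015],"twist":[-0.47,0.52,-0.2],"jaw":0},{"xyz":[0,0.0064,-0.0015],"twist":[-0.47,0.52,-0.2],"jaw":0},{"xyz":[0,0.0064,-0.0015],"twist":[-0.47,0.52,-0.2],"jaw":0},{"xyz":[0,0,0],"twist":[0,0,0],"jaw":0},{"xyz":[0,0,0],"twist":[0,0,0],"jaw":0},{"xyz":[0,0,0],"twist":[0,0,0],"jaw":0}]' 60
python3 - <<'E'
from e import *
w=wrist(); np.save('w7.npy',w,allow_pickle=True); save(w,'w7.png')
e=edgefit(w,rect(.014)[2:]+[((-.026,-.028,.032),(-.026,.054,.032)),((.026,-.028,.032),(.026,.054,.032))],[.4697,.2662,-.415]); print('cover edge',e,np.degrees(e[0][2]))
e2=edgefit(w,rect(.014),[.4697,.2662,-.415]); print(e2)
g=cv2.GaussianBlur(cv2.cvtColor(w['img'],cv2.COLOR_RGB2GRAY),(0,0),1.); uv=proj(w,[e[0][0],e[0][1],.032])[0]; print('bore px',uv)
x,y=uv.astype(int); cr=g[y-40:y+40,x-40:x+40]; print(cv2.HoughCircles(cr,cv2.HOUGH_GRADIENT,1,20,param1=80,param2=15,minRadius=5,maxRadius=30),x-40,y-40)
plan([*e[0][:2],.06],np.degrees(e[0][2]),5); print(arm.state()['position'])
E
```

```text
time_s: 16.7
position: [0.474, 0.2617, 0.1345]
ee_rot: [[0.41, 0.912, 0.005], [0.912, -0.41, 0.001], [0.003, 0.004, -1.0]]
ft_force: [0.4, 0.3, -0.0]
opening: 0.0852
cover edge (array([ 0.4694,  0.265 , -0.4106]), np.float64(-139.13812255859375), np.float32(-121.63282)) -23.52334189276997
(array([ 0.4705,  0.2645, -0.4049]), np.float64(-110.30532836914062), np.float32(-83.52511))
bore px [305.5144 241.5608]
[[[40.5 40.5 16.1]]] 265 201
yaw now -24.22 D [ -4.5   3.3 -74.5] row xyz [ 0.0002 -0.0011  0.0149] twist [ 0.05  -0.032 -0.14 ] N 5 total tool mm [ 0.9 -5.8 74.4]
[0.4739 0.2618 0.1345]
```

```bash
python3 -m jog '[{"xyz":[0.0003,-0.0018,0.015],"twist":[0,0,-0.2],"jaw":0},{"xyz":[0.0003,-0.0018,0.015],"twist":[0,0,-0.2],"jaw":0},{"xyz":[0.0003,-0.0018,0.02],"twist":[0,0,-0.2],"jaw":0},{"xyz":[0,0,0.02],"twist":[0,0,0],"jaw":0},{"xyz":[0,0,0.02],"twist":[0,0,0],"jaw":0},{"xyz":[0,0,0.02],"twist":[0,0,0],"jaw":0},{"xyz":[0,0,0],"twist":[0,0,0],"jaw":0},{"xyz":[0,0,0],"twist":[0,0,0],"jaw":0}]' 60
python3 -c "
from h import *
plan([.4694,.265,.0],-23.52,2)"
```

```text
time_s: 17.55
position: [0.4701, 0.2675, 0.0218]
ee_rot: [[0.398, 0.917, 0.006], [0.917, -0.398, 0.003], [0.006, 0.005, -1.0]]
ft_force: [-0.5, 0.8, 0.7]
opening: 0.0857
yaw now -23.45 D [ -0.7  -2.5 -21.8] row xyz [-0.00131  0.00013  0.0109 ] twist [ 0.133 -0.159  0.036] N 2 total tool mm [-2.7  0.2 21.8]
```

```bash
python3 -m jog '[{"xyz":[-0.0013,0,0.008],"twist":[0.13,-0.16,0],"jaw":0},{"xyz":[-0.0013,0,0.007],"twist":[0.13,-0.16,0],"jaw":0},{"xyz":[0,0,0.004],"twist":[0,0,0],"jaw":0},{"xyz":[0,0,0.001],"twist":[0,0,0],"jaw":0},{"xyz":[0,0,0],"twist":[0,0,0],"jaw":0}]' 60
python3 -c "
from h import *
plan([.4694,.265,.0],-23.52,2)"
```

```text
time_s: 18.05
position: [0.4703, 0.2659, 0.0027]
ee_rot: [[0.397, 0.918, 0.003], [0.918, -0.397, 0.002], [0.003, 0.002, -1.0]]
ft_force: [0.8, 0.0, 0.7]
opening: 0.0853
yaw now -23.42 D [-0.9 -0.9 -2.7] row xyz [-0.00057 -0.00025  0.00134] twist [ 0.049 -0.073  0.05 ] N 2 total tool mm [-1.2 -0.5  2.7]
```

```bash
python3 -m jog '[{"xyz":[-0.001,-0.0005,0.002],"twist":[0,-0.1,0],"jaw":0},{"xyz":[0,0,0],"twist":[0,0,0],"jaw":0.2},{"xyz":[0,0,0],"twist":[0,0,0],"jaw":0.3},{"xyz":[0,0,0],"twist":[0,0,0],"jaw":0.4},{"xyz":[0,0,0],"twist":[0,0,0],"jaw":0.5},{"xyz":[0,0,0],"twist":[0,0,0],"jaw":0.6},{"xyz":[0,0,0],"twist":[0,0,0],"jaw":1},{"xyz":[0,0,0],"twist":[0,0,0],"jaw":1},{"xyz":[0,0,0],"twist":[0,0,0],"jaw":1},{"xyz":[0,0,0],"twist":[0,0,0],"jaw":1}]' 80
python3 -c "
from h import *
plan([.4694,.265,.0],-23.52,2)"
```

```text
time_s: 19.05
position: [0.4695, 0.2652, 0.0014]
ee_rot: [[0.398, 0.918, 0.002], [0.918, -0.398, 0.001], [0.002, 0.002, -1.0]]
ft_force: [-0.2, 0.6, 0.8]
opening: 0.0509
yaw now -23.43 D [-0.1 -0.2 -1.4] row xyz [-1.3e-04 -2.0e-05  7.1e-04] twist [ 0.057 -0.044  0.047] N 2 total tool mm [-0.3 -0.   1.4]
```

```bash
python3 -m jog '[{"xyz":[0,0,0],"twist":[0,0,0],"jaw":1},{"xyz":[0,0,-0.01],"twist":[0,0,0],"jaw":1},{"xyz":[0,0,-0.02],"twist":[0,0,0],"jaw":1},{"xyz":[0,0,-0.03],"twist":[0,0,0],"jaw":1},{"xyz":[0,0,-0.03],"twist":[0,0,0],"jaw":1},{"xyz":[0,0,-0.03],"twist":[0,0,0],"jaw":1},{"xyz":[0,0,-0.03],"twist":[0,0,0],"jaw":1},{"xyz":[0,0,-0.03],"twist":[0,0,0],"jaw":1},{"xyz":[0,0,-0.03],"twist":[0,0,0],"jaw":1},{"xyz":[0,0,-0.03],"twist":[0,0,0],"jaw":1},{"xyz":[0,0,-0.015],"twist":[0,0,0],"jaw":1},{"xyz":[0,0,0],"twist":[0,0,0],"jaw":1},{"xyz":[0,0,0],"twist":[0,0,0],"jaw":1}]' 110
cat > g.py <<'E'
from e import *
def tool(s):  # pretend world == cover frame with tool aligned: returns snapshot in tool-flipped frame
    M=np.linalg.inv(np.array(s['mount'])); F=np.array([[0,1,0],[1,0,0],[0,0,-1.]]) # cover axes: x=tool y, y=tool x, z=-tool z
    s=dict(s); s['rvec']=cv2.Rodrigues(M[:3,:3]@F)[0].ravel(); s['tvec']=M[:3,3]; return s
def held(s,tz=.0014):
    t=tool(s); g=cv2.GaussianBlur(cv2.cvtColor(s['img'],cv2.COLOR_RGB2GRAY),(0,0),1.)
    u=proj(t,[0,0,.032-tz])[0]; r=(proj(t,[.0078,0,.032-tz])-u)[0,0]; print('bore pred',u,'r',r,'px/mm',r/7.8)
    x,y=u.astype(int); n=60; cr=g[y-n:y+n,x-n:x+n]; c=cv2.HoughCircles(cr,cv2.HOUGH_GRADIENT,1,60,param1=80,param2=15,minRadius=int(r*.7),maxRadius=int(r*2.2)); print(None if c is None else c[0]+[x-n,y-n,0])
    segs=[((-.026,.076,.014-tz),(.026,.076,.014-tz)),((-.026,.054,.032-tz),(.026,.054,.032-tz)),((-.026,.055,.014-tz),(-.026,.076,.014-tz)),((.026,.055,.014-tz),(.026,.076,.014-tz))]
    print('edge dx,dy,yaw',edgefit(t,segs,[0,0,0],(.004,.006,.03)))
E
python3 - <<'E'
from g import *
s=wrist(); save(s,'w8.png'); np.save('w8.npy',s,allow_pickle=True); held(s); print(arm.state()['ft_force'],arm.state()['torque'])
plan([.6112,-.0305,.25],-2.5,14)
E
```

```text
time_s: 20.35
position: [0.4654, 0.262, 0.2693]
ee_rot: [[0.4, 0.917, -0.004], [0.917, -0.4, -0.004], [-0.005, -0.002, -1.0]]
ft_force: [-0.5, 0.2, -4.5]
opening: 0.0505
bore pred [314.4321 355.9353] r 24.49118167312662 px/mm 3.1398950862982846
[[309.5 359.5  37.3]]
edge dx,dy,yaw (array([0.0006, 0.0005, 0.004 ]), np.float64(-113.30941009521484), np.float32(-84.04544))
[ 0.3174  0.2523 -2.235 ] [-0.0427  0.0598 -0.0275]
yaw now -23.58 D [ 145.8 -292.5  -19.1] row xyz [-0.0179  0.0152  0.0014] twist [-0.012  0.019 -1.506] N 14 total tool mm [-209.7  250.6   19.6]
```

```bash
python3 -m jog '[{"xyz":[-0.0179,0.0152,-0.001],"twist":[0,0,-1.5],"jaw":1},{"xyz":[-0.0179,0.0152,-0.001],"twist":[0,0,-1.5],"jaw":1},{"xyz":[-0.0179,0.0152,-0.001],"twist":[0,0,-1.5],"jaw":1},{"xyz":[-0.0179,0.0152,-0.001],"twist":[0,0,-1.5],"jaw":1},{"xyz":[-0.0179,0.0152,-0.001],"twist":[0,0,-1.5],"jaw":1},{"xyz":[-0.0179,0.0152,-0.001],"twist":[0,0,-1.5],"jaw":1},{"xyz":[-0.0179,0.0152,-0.001],"twist":[0,0,-1.5],"jaw":1},{"xyz":[-0.0179,0.0152,-0.001],"twist":[0,0,-1.5],"jaw":1},{"xyz":[-0.0179,0.0152,-0.001],"twist":[0,0,-1.5],"jaw":1},{"xyz":[-0.0179,0.0152,-0.001],"twist":[0,0,-1.5],"jaw":1},{"xyz":[-0.016,0.0135,-0.001],"twist":[0,0,-1.5],"jaw":1},{"xyz":[-0.012,0.01,0],"twist":[0,0,-1.5],"jaw":1},{"xyz":[-0.008,0.006,0],"twist":[0,0,-1],"jaw":1},{"xyz":[0,0,0],"twist":[0,0,0],"jaw":1},{"xyz":[0,0,0],"twist":[0,0,0],"jaw":1}]' 110
python3 - <<'E'
from h import *
plan([.6112,-.0308,.25],-2.5,3)
E
```

```text
time_s: 21.9
position: [0.5787, -0.0024, 0.2588]
ee_rot: [[0.066, 0.997, -0.039], [0.998, -0.067, -0.016], [-0.018, -0.038, -0.999]]
ft_force: [0.7, 0.9, -3.4]
opening: 0.0505
yaw now -3.82 D [ 32.5 -28.4  -8.8] row xyz [-0.00878  0.01144  0.00275] twist [-0.729  0.341 -0.435] N 3 total tool mm [-26.   34.6   8. ]
```

```bash
python3 -m jog '[{"xyz":[-0.007,0.009,-0.001],"twist":[-0.55,0.26,-0.3],"jaw":1},{"xyz":[-0.007,0.009,-0.001],"twist":[-0.55,0.26,-0.3],"jaw":1},{"xyz":[-0.007,0.009,-0.001],"twist":[-0.55,0.26,-0.3],"jaw":1},{"xyz":[-0.004,0.006,0],"twist":[-0.55,0.26,-0.3],"jaw":1},{"xyz":[0,0,0],"twist":[0,0,0],"jaw":1},{"xyz":[0,0,0],"twist":[0,0,0],"jaw":1}]' 110
python3 - <<'E'
from h import *
plan([.6112,-.0308,.24],-2.5,3)
E
```

```text
time_s: 22.5
position: [0.6124, -0.0299, 0.2605]
ee_rot: [[0.043, 0.999, 0.002], [0.999, -0.043, 0.002], [0.002, 0.002, -1.0]]
ft_force: [-0.4, -0.5, -3.7]
opening: 0.0504
yaw now -2.44 D [ -1.2  -0.9 -20.5] row xyz [-0.00032 -0.0004   0.00684] twist [ 0.045 -0.042  0.021] N 3 total tool mm [-1.  -1.2 20.5]
```

```bash
python3 -m jog '[{"xyz":[-0.0006,-0.0006,0.01],"twist":[0,0,0],"jaw":1},{"xyz":[-0.0004,-0.0005,0.01],"twist":[0,0,0],"jaw":1},{"xyz":[0,0,0.01],"twist":[0,0,0],"jaw":1},{"xyz":[0,0,0.01],"twist":[0,0,0],"jaw":1},{"xyz":[0,0,0.01],"twist":[0,0,0],"jaw":1},{"xyz":[0,0,0.01],"twist":[0,0,0],"jaw":1},{"xyz":[0,0,0.01],"twist":[0,0,0],"jaw":1},{"xyz":[0,0,0],"twist":[0,0,0],"jaw":1},{"xyz":[0,0,0],"twist":[0,0,0],"jaw":1}]' 110
python3 - <<'E'
from g import *
plan([.6112,-.0308,.170],-2.5,3)
s=wrist(); np.save('w9.npy',s,allow_pickle=True); save(s,'w9.png'); held(s)
E
```

```text
time_s: 23.4
position: [0.6098, -0.0291, 0.1825]
ee_rot: [[0.041, 0.999, -0.001], [0.999, -0.041, 0.003], [0.003, -0.001, -1.0]]
ft_force: [-0.3, -0.6, -2.7]
opening: 0.0504
yaw now -2.34 D [  1.4  -1.7 -12.5] row xyz [-0.0006  0.0005  0.0042] twist [-0.024 -0.05   0.053] N 3 total tool mm [-1.7  1.4 12.5]
bore pred [314.9098 355.2181] r 24.49445449153609 px/mm 3.140314678402063
[[321.5 359.5  38.4]]
edge dx,dy,yaw (array([0.0005, 0.0003, 0.0025]), np.float64(-145.88909912109375), np.float32(-129.87254))
```

```bash
python3 -m jog '[{"xyz":[-0.0017,0.0014,0.002],"twist":[0,-0.1,0.1],"jaw":1},{"xyz":[0,0,0.003],"twist":[0,0,0],"jaw":1},{"xyz":[0,0,0.003],"twist":[0,0,0],"jaw":1},{"xyz":[0,0,0],"twist":[0,0,0],"jaw":1},{"xyz":[0,0,0],"twist":[0,0,0],"jaw":1}]' 110
python3 - <<'E'
from g import *
plan([.6112,-.0308,.164],-2.5,3)
E
```

```text
time_s: 23.95
position: [0.6121, -0.0311, 0.1752]
ee_rot: [[0.043, 0.999, 0.001], [0.999, -0.043, 0.001], [0.001, 0.001, -1.0]]
ft_force: [0.5, 0.2, -2.4]
opening: 0.0502
yaw now -2.45 D [ -0.9   0.3 -11.2] row xyz [ 0.0001 -0.0003  0.0037] twist [ 0.026 -0.018  0.015] N 3 total tool mm [ 0.3 -1.  11.2]
```

```bash
python3 -m jog '[{"xyz":[0.0002,-0.0006,0.002],"twist":[0,0,0],"jaw":1},{"xyz":[0,0,0.002],"twist":[0,0,0],"jaw":1},{"xyz":[0,0,0.002],"twist":[0,0,0],"jaw":1},{"xyz":[0,0,0.002],"twist":[0,0,0],"jaw":1},{"xyz":[0,0,0.002],"twist":[0,0,0],"jaw":1},{"xyz":[0,0,0],"twist":[0,0,0],"jaw":1}]' 110
python3 - <<'E'
from g import *
plan([.6112,-.0308,.160],-2.5,3); print(arm.state()['ft_force'],arm.state()['torque'])
E
```

```text
time_s: 24.55
position: [0.6115, -0.0308, 0.1645]
ee_rot: [[0.043, 0.999, 0.002], [0.999, -0.043, 0.001], [0.001, 0.001, -1.0]]
ft_force: [-0.0, 0.5, -2.7]
opening: 0.0504
yaw now -2.45 D [-0.3 -0.  -4.5] row xyz [-0.     -0.0001  0.0015] twist [ 0.029 -0.02   0.018] N 3 total tool mm [-0.  -0.3  4.5]
[-0.0197  0.5499 -2.6724] [-0.0233  0.0178  0.0116]
```

```bash
python3 -m jog '[{"xyz":[0,-0.0002,0.0015],"twist":[0,0,0],"jaw":1},{"xyz":[0,0,0.0015],"twist":[0,0,0],"jaw":1},{"xyz":[0,0,0.0015],"twist":[0,0,0],"jaw":1},{"xyz":[0,0,0],"twist":[0,0,0],"jaw":1}]' 110
python3 - <<'E'
from g import *
plan([.6112,-.0308,.157],-2.5,3); print(arm.state()['ft_force'],arm.state()['torque'])
E
```

```text
time_s: 24.95
position: [0.6113, -0.0307, 0.1596]
ee_rot: [[0.043, 0.999, 0.001], [0.999, -0.043, 0.001], [0.001, 0.001, -1.0]]
ft_force: [0.3, -0.2, -2.6]
opening: 0.0503
yaw now -2.44 D [-0.1 -0.1 -2.6] row xyz [-0.0001 -0.      0.0008] twist [ 0.027 -0.022  0.019] N 3 total tool mm [-0.1 -0.1  2.6]
[ 0.286  -0.2402 -2.5739] [0.0188 0.0092 0.0196]
```

```bash
python3 -m jog '[{"xyz":[0,0,0.0015],"twist":[0,0,0],"jaw":1},{"xyz":[0,0,0.0015],"twist":[0,0,0],"jaw":1},{"xyz":[0,0,0.001],"twist":[0,0,0],"jaw":1},{"xyz":[0,0,0],"twist":[0,0,0],"jaw":1}]' 120
python3 - <<'E'
from g import *
plan([.6112,-.0308,.151],-2.5,3); print(arm.state()['ft_force'],arm.state()['torque'])
E
```

```text
time_s: 25.35
position: [0.6114, -0.0306, 0.1556]
ee_rot: [[0.043, 0.999, 0.002], [0.999, -0.043, 0.001], [0.001, 0.002, -1.0]]
ft_force: [-1.7, 1.0, -1.7]
opening: 0.0503
yaw now -2.44 D [-0.2 -0.2 -4.6] row xyz [-0.0001 -0.0001  0.0015] twist [ 0.033 -0.026  0.018] N 3 total tool mm [-0.2 -0.2  4.6]
[-1.7125  0.9524 -1.7036] [ 0.0598  0.2066 -0.0223]
```

```bash
python3 -m jog '[{"xyz":[0,-0.0002,0.002],"twist":[0,0,0],"jaw":1},{"xyz":[0,0,0.0025],"twist":[0,0,0],"jaw":1},{"xyz":[0,0,0.0025],"twist":[0,0,0],"jaw":1}]' 120
python3 - <<'E'
from g import *
plan([.6112,-.0308,.151],-2.5,3); print(arm.state()['ft_force'],arm.state()['torque'])
E
```

```text
time_s: 25.65
position: [0.6114, -0.0306, 0.1515]
ee_rot: [[0.043, 0.999, 0.004], [0.999, -0.043, 0.003], [0.003, 0.004, -1.0]]
ft_force: [-12.9, 3.4, 42.1]
opening: 0.0505
yaw now -2.45 D [-0.2 -0.2 -0.5] row xyz [-0.0001 -0.0001  0.0002] twist [ 0.072 -0.057  0.016] N 3 total tool mm [-0.2 -0.2  0.5]
[-12.8886   3.3943  42.0719] [0.6531 3.5607 0.0032]
```

```bash
python3 -m jog '[{"xyz":[0,-0.0006,0.0012],"twist":[0.2,-0.17,0],"jaw":1},{"xyz":[0,-0.0006,0.0014],"twist":[0.15,-0.1,0],"jaw":1}]' 120
python3 - <<'E'
from g import *
plan([.6112,-.0308,.151],-2.5,3); print(arm.state()['ft_force'],arm.state()['torque'])
E
```

```text
time_s: 25.85
position: [0.6114, -0.0307, 0.1516]
ee_rot: [[0.043, 0.999, 0.002], [0.999, -0.043, -0.001], [-0.001, 0.002, -1.0]]
ft_force: [-3.7, 0.6, 11.9]
opening: 0.0505
yaw now -2.47 D [-0.2 -0.1 -0.6] row xyz [-0.0001 -0.0001  0.0002] twist [0.032 0.011 0.011] N 3 total tool mm [-0.1 -0.2  0.6]
[-3.6752  0.6125 11.9105] [0.306  0.7451 0.0661]
```

```bash
python3 -m jog '[{"xyz":[0,-0.0003,0.002],"twist":[0.03,0,0],"jaw":1},{"xyz":[0,-0.0003,0.002],"twist":[0.03,0,0],"jaw":1},{"xyz":[0,-0.0003,0.002],"twist":[0.03,0,0],"jaw":1}]' 120
python3 - <<'E'
from g import *
plan([.6112,-.0308,.151],-2.5,3); print(arm.state()['ft_force'],arm.state()['torque'])
s=wrist(); np.save('w10.npy',s,allow_pickle=True); held(s)
a=arm.snapshot('side'); b=arm.snapshot('scene'); print(arm.state()['ft_force'])
A=cv2.resize(s['img'][100:430,180:460],None,fx=1.7,fy=1.7); B=cv2.resize(a['img'][195:275,305:385],(320,320),interpolation=2)
C=cv2.resize(b['img'][225:315,255:345],(320,240),interpolation=2)
o=np.zeros((562,800,3),np.uint8); o[:A.shape[0],:A.shape[1]]=A[:562]; o[:320,480:]=B; o[320:560,480:]=C; cv2.imwrite('pics/fin.png',o[:,:,::-1])
E
```

```text
time_s: 26.15
position: [0.6114, -0.0306, 0.1516]
ee_rot: [[0.043, 0.999, 0.005], [0.999, -0.043, 0.002], [0.002, 0.005, -1.0]]
ft_force: [-6.5, 1.9, 21.2]
opening: 0.0502
yaw now -2.47 D [-0.2 -0.2 -0.6] row xyz [-0.0001 -0.0001  0.0002] twist [ 0.1   -0.046  0.011] N 3 total tool mm [-0.2 -0.2  0.6]
[-6.5422  1.9112 21.2461] [0.3774 1.8775 0.0021]
bore pred [314.8867 355.2199] r 24.49482103985042 px/mm 3.140361671775695
[[321.5 359.5  38.6]]
edge dx,dy,yaw (array([0.0005, 0.0003, 0.0041]), np.float64(-148.0517578125), np.float32(-133.96512))
[-6.3181  2.384  20.678 ]
```

View pics/fin.png

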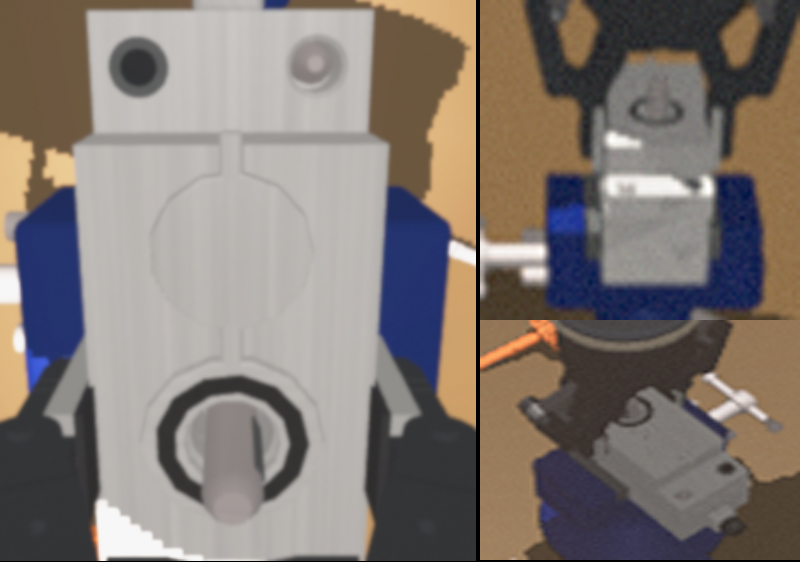

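```bash
python3 -m jog '[{"xyz":[0,-0.0008,0.0024],"twist":[0.3,-0.1,0],"jaw":1},{"xyz":[0,-0.0008,0.0024],"twist":[0.3,-0.1,0],"jaw":1},{"xyz":[0,-0.0008,0.0024],"twist":[0.3,-0.1,0],"jaw":1}]' 120
python3 - <<'E'
from g import *
plan([.6112,-.0308,.151],-2.5,1)
for i in range(4): arm.snapshot('side'); s=arm.state(); print(s['ft_force'],s['torque'],s['position'][2])
E
```

```text
time_s: 26.6
position: [0.6114, -0.0306, 0.1516]
ee_rot: [[0.043, 0.999, -0.002], [0.999, -0.043, 0.0], [0.0, -0.002, -1.0]]
ft_force: [-8.4, 1.7, 23.0]
opening: 0.0502
yaw now -2.47 D [-0.2 -0.2 -0.6] row xyz [-0.0002 -0.0002  0.0006] twist [-0.093 -0.007  0.03 ] N 1 total tool mm [-0.2 -0.2  0.6]
[-7.5368  1.9681 22.9285] [0.4287 1.4069 0.0452] 0.15163926606914985
[-6.7921  2.007  22.5213] [0.4783 1.3623 0.0235] 0.15160983054445026
[-7.3204  2.8628 22.9327] [0.4222 1.283  0.1142] 0.15159603352949333
[-8.7494  1.4241 22.0542] [0.466  1.3002 0.1043] 0.15160293134019687
```

```bash
python3 -c "
from station import arm
print(arm.finish_job()); s=arm.state(); print(s['time_s'],s['ft_force'],s['position'],s['opening'])"
```

```text
the job is handed in; nothing more can be done
None
the job is handed in; nothing more can be done
```

The gearbox is assembled and the job was handed in at about 27 s, with the arm still gripping the cover and pressing it shut. `finish_job` gave no verdict, and the state could not be read afterwards.

I took the steel large-gear shaft from the block and stood it foot down in the bearing hole. I then gripped the cover across x, lowered it over the shaft and both dowels without resistance, and pressed it down. The other things on the bench were left alone.

**Shaft:** it met the ring with about 7 N at the expected height, and a picture showed it upright in the hole.

**Cover closed:**
- The tool went down 4.0 mm from where the cover met the gear to a hard stop. It stopped at z = 0.1516 m, against an expected 0.1514 m.
- That height stayed within 0.1 mm while the measured push ranged from 12 to 42 N.
- The last picture showed dowel b in its hole and the shaft through the bore. Dowel a was hidden by the gripper.

**At hand-in:** the push was steady at about 23 N, the grip was set to 120 N and the tool tilt was about 0.1°.

**Doubtful points:**
- A side force of about 7 N in x remained.
- The push briefly read 42 N at the wrist when the faces met, well under the 120 N limit. It went through the grip, not the gripper's body.
- Finding the bore as a circle in the wrist image was off by 1–2 mm, so I relied on the edge fit, which agreed to about 0.5 mm.

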